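Shut the stone box, fit the pot's nested lids and lift off the outer lid

ROBOT

A 6-joint arm with a two-finger parallel gripper is mounted at the origin on the work surface. World frame = base frame: x ahead of the robot, y to its left, z up, the work surface at z = 0. Lengths are in m, angles in rad, forces in N, time in s.
With the tool pointing down it reaches from about 0.275 to 0.725 m from the base axis. Payload 15.9 kg.
Tool frame: the origin (TCP) lies at the very end of the fingers, on their centre line; the grasp point (between the pads) lies 19 mm behind it; z points along the fingers, y is the line along which they close (so a half turn about z gives the same grasp; the last joint's range is limited). The gripper opens to 85 mm and grips with 20 to 120 N. Pads are 22 mm wide; open, the fingers measure 114 mm over their backs; the gripper's body (76 mm by 85 mm) begins 54 mm behind the grasp point. The pads swing forward as they close: fully open they stand 13 mm farther back than shut.
Start: joints at [1.136, 0.213, -0.034, 1.323, 0, 1.571], TCP at [0.211, 0.453, 0.231] pointing down, gripper open.
Joint ranges: [-2.98, 2.98], [-0.74, 1.72], [-1.14, 1.35], [-2.1, 2.04], [-1.57, 1.44], [-3.14, 3.14]. Speed limits (rad/s): [1.89, 1.89, 2.39, 2.57, 3.14, 3.14].

INTERFACE

Orientations are given as a rotation vector (axis times angle).
In Python, from station import r gives the robot as it stands.
- The arm moves only by the tool jog_arm, never from a script. Its argument "increments" is a list that holds one entry, the list of rows, each a list of 5 numbers: the shift along the tool's x, y, z in m, then the turn about the tool's z in degrees, then the opening, from -1 (shut) to 1 (fully open). A call has 1 to 5 rows; each row shifts and turns the commanded pose from where the row before left it, along the tool's axes as they then stand; what a row does not reach is not made up. A row lasts 1/8 s, in which the tool goes at most 62.5 mm and 10.7 degrees, less where a joint would pass 70% of its speed; a pose out of reach is approached as far as the arm can. A call with a gripper value outside its range is refused whole. The fingers move at their own pace and stop on an object; "grip_force" is the grip in N (left out, the last holds). Time passes only in rows, so rows that do not move let the fingers close. It gives the time, the measured TCP pose, the force, the opening and the grip force at its end, in the units of the state.
- r.sense(): the state, without advancing time (a new reading comes with each control period).
- r.get_image(name): name is "scene" or "top"; returns a dict with "color" (384x512x3 uint8, blue, green, red), "fx", "fy", "cx", "cy" (pixels), "R" (3x3) and "t" (3): a world point X has camera coordinates R X + t. Camera axes: x right, y down, z forward; pixel columns grow to the right and rows downward; lengths in m; the calibration is good to about 2 mm. A picture is of the moment at which its call begins. There is no depth.
- r.sign_off(): hands the job in; it is judged then, once.
The state is a dict: "time_s": time; "qpos": joint angles; "dq": joint speeds; "joint_torque": joint torques, N m; "tool_pos": TCP position; "orientation": TCP orientation; "wrist_force": force on the tool from outside, world axes, zero at the start; "torque": the same for the moment, N m; "opening": opening from 0.0 (shut) to 1.0 (fully open); "finger_force": force on a finger pad.
Only numpy, scipy, OpenCV 4.12 (cv2) and the standard library are available. Lean on these libraries where they do the work, as an engineer would, in place of code of your own. Each camera call takes 0.05 s, during which the arm holds its last target. There are 200 camera calls.

TASK

Close up the jeweller's kit: first press the red box's sprung lid down until it snaps and stays shut, then carry the pot's two nested lids together by the black knob, lower them until the inner lid is fully home in the pot, and let go of the knob (do not let the lids drop). Then take the green outer lid by its collar and lift it alone straight off, leaving the inner lid undisturbed in the pot, and finish while still holding the outer lid level and still in the gripper, its underside at least 5 cm above the knob, for its seal to be inspected. Leave the other things on the bench where they are.

Things in the scene. Friction and masses are not known exactly. Their poses are not given: they have to be found in the camera images.
- kit: fixed wooden board, 130 (x) by 280 (y) by 15 mm, origin at the centre of its underside; -x roughly faces the robot (yaw within 0.35). On its +y half (y +68 mm) a red box, 110 x 120 mm, top 70 mm above the bench; on its -y half (y -78 mm) a round aluminium pot.
- stone_lid (a joint): red lid's hinge, rad: 0 shut, grows opening, stop at 1.05, starts at 0.8 to 0.95. Plate 114 mm deep, 120 wide, 6 thick, hinged on the box's far (+x) rim. A spring resists shutting (up to about 0.4 N m, strongest near 0.35) and throws it open unless pushed below 0.12; from there the catch pulls it shut and holds with about 0.4 N m.
- lid_press (a point): point on the lid's upper face, mid width, 65 mm from the hinge line; it moves with the lid. With the lid shut it lies 76.5 mm above the bench.
- lid_hinge (a point): point on the hinge line at mid width of the lid, 70.5 mm above the bench; it does not move. The shut lid extends from here along the kit's -x. In the kit's frame it lies 55 mm in x and 146 mm in y from pot_mouth.
- pot_mouth (a point): centre of the pot's mouth, at the height of its rim, 70 mm above the bench. Pot 72 mm outside, 64 mm inside diameter, wall 4 mm, inside 50 mm deep.
- inner_lid: loose brass lid, about 0.12 kg; origin at the centre of its underside, z up. Plug 57 mm across, 8 mm high (lower half tapers to 48), flange 72 mm across z 8 to 12 that rests on the pot's rim, 10 mm post, round black knob 20 mm across z 45 to 65. Home in the pot its origin is 8 mm below pot_mouth. Starts on the cork pad, nested in the outer lid.
- outer_lid: loose green lid, about 0.1 kg; origin at the centre of its underside. Skirt 87 mm outside, 80 inside, 8 deep; plate z 8 to 11; metal collar to grip, 36 mm across, z 11 to 33, with a 29 mm bore right through. Rests loose on the inner lid's flange (origin 4 mm above the inner's), whose knob stands through the bore, 8 mm clear above the collar: lifting the knob carries both.
- pad: fixed cork pad, 100 x 100 x 6 mm, on which the nested lids start; origin at the centre of its underside.
- bench_block: loose dark steel bench block, 90 x 90 x 25 mm; a bystander
- hammer: loose bench hammer lying flat; a bystander
- mandrel: loose ring mandrel, steel with a wooden handle, about 250 mm long, 24 mm thick, lying flat; a bystander
- stone_box: loose closed green box, 60 x 45 x 30 mm; a bystander
- flux_jar: loose jar, 50 mm across, 60 mm tall; a bystander
- pliers: loose pliers with red handles, 150 mm long, 10 mm high, lying flat; a bystander
- ring_gauge: loose brass ring, 32 mm across, 8 mm high; a bystander

How it is judged:
On the way, in this order (a step that is already met when the one before it is completed fails the run):
1. the red lid is snapped shut (value of joint stone_lid below 0.03 rad and z of inner_lid in the frame of pad below 0.012 m), for 0.2 s.
2. the inner lid is home in the pot, the outer lid still nested on it, the knob let go (z of inner_lid in the frame of pot_mouth below -0.006 m and horizontal distance between inner_lid and pot_mouth below 0.006 m and angle between inner_lid's own z axis and vertical below 0.06 rad and z of outer_lid in the frame of inner_lid below 0.008 m and horizontal distance between outer_lid and inner_lid below 0.01 m and contact force between the fingers and inner_lid below 0.1 N), for 0.2 s.
At the end, for the whole second after the job is handed in: Red lid shut (under 0.03 rad); inner lid home on the pot (within 2 mm in height, 6 mm sideways, 0.06 rad), untouched; outer lid gripped, still, level within 0.2 rad, origin over 105 mm above the inner lid's (underside 40 mm over the knob), touching nothing else (value of joint stone_lid below 0.03 rad and z of inner_lid in the frame of pot_mouth below -0.006 m and horizontal distance between inner_lid and pot_mouth below 0.006 m and angle between inner_lid's own z axis and vertical below 0.06 rad and z of outer_lid in the frame of inner_lid above 0.105 m and angle between outer_lid's own z axis and vertical below 0.2 rad and contact force between the fingers and outer_lid above 1 N and contact force between outer_lid and inner_lid below 0.05 N and contact force between outer_lid and kit below 0.05 N and contact force between each of the arm, the fingers and inner_lid below 0.1 N and linear speed of outer_lid below 0.03 m/s); the arm keeps its last pose, push and grip.
It fails at once if the outer lid comes off the inner lid while the inner lid is not home in the pot, or lifts or shifts the inner lid out of place (distance between outer_lid and inner_lid above 0.02 m and not (z of inner_lid in the frame of pot_mouth below -0.006 m and horizontal distance between inner_lid and pot_mouth below 0.006 m and angle between inner_lid's own z axis and vertical below 0.06 rad)).
It fails at once if the inner lid is dropped (linear speed of inner_lid above 0.3 m/s and contact force between the fingers and inner_lid below 0.01 N).
It fails at once if a bystander is moved more than 3 cm (distance of any of bench_block, hammer, mandrel, stone_box, flux_jar, pliers, ring_gauge from where it was at the start of the episode above 0.03 m).
It also fails if it takes over 61 s, if anything falls off the work surface, if the arm or the gripper's body presses on something with over 40 N, if the wrist force passes 120 N, or if a joint passes its speed limit or range.

## Working session

There is one attempt and no reset: what is moved stays moved. The work goes in short steps, Python scripts to look and compute and a tool call to move; the robot and the scene stay as the last step left them, time stands still between calls to the robot, and variables do not carry over. Pictures are saved under pics/ and viewed, at most 10 in all, crops included, and the job is handed in when it is done.

Besides the shell and the picture viewer there is one more tool, called after ">>>" as name(argument=value, ...) on one line, values as JSON. jog_arm: Moves the arm, as the interface text tells. Its arguments: {"type":"object","properties":{"increments":{"type":"array"},"grip_force":{"type":"number"}},"required":["increments"]}

```bash
mkdir -p pics; ls; python3 - <<'E'
from station import r
import cv2,numpy as np
s=r.sense();print({k:np.round(v,3) for k,v in s.items()})
for n in("scene","top"):
    d=r.get_image(n);cv2.imwrite(f"pics/{n}0.png",cv2.resize(d["color"],None,fx=1.5,fy=1.5));print(n,d["fx"],d["cx"],d["cy"],np.round(d["R"],3),np.round(d["t"],3), np.round(-np.array(d["R"]).T@d["t"],3))
E
```

```text
pics
{'time_s': np.float64(0.0), 'qpos': array([ 1.136,  0.213, -0.035,  1.324,  0.   ,  1.571]), 'dq': array([ 0.001,  0.002, -0.   ,  0.001,  0.   ,  0.001]), 'joint_torque': array([ 2.0000e-03, -6.8616e+01,  4.8712e+01,  1.8000e-02, -0.0000e+00,
       -0.0000e+00]), 'tool_pos': array([0.21 , 0.453, 0.231]), 'orientation': array([-6.780e-01, -3.067e+00,  2.000e-03]), 'wrist_force': array([-0.282,  0.483, -0.699]), 'torque': array([-0.035, -0.008, -0.004]), 'finger_force': np.float64(0.0), 'opening': np.float64(1.0)}
scene 372.74991011352614 257.3404681420528 188.2191891838026 [[ 0.545  0.838 -0.003]
 [ 0.716 -0.468 -0.518]
 [-0.435  0.28  -0.856]] [-0.344 -0.359  1.239] [ 0.984 -0.227  0.873]
top 459.41144656597294 249.7862620249106 193.52804862088163 [[ 0.018 -1.     0.014]
 [-0.98  -0.02  -0.199]
 [ 0.199 -0.01  -0.98 ]] [0.028 0.611 1.355] [0.328 0.053 1.449]
```

View pics/scene0.png

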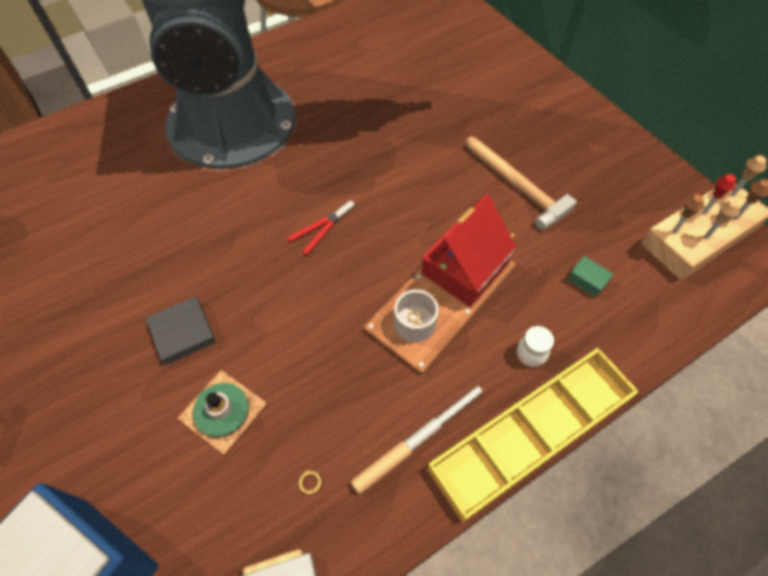

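View pics/top0.png

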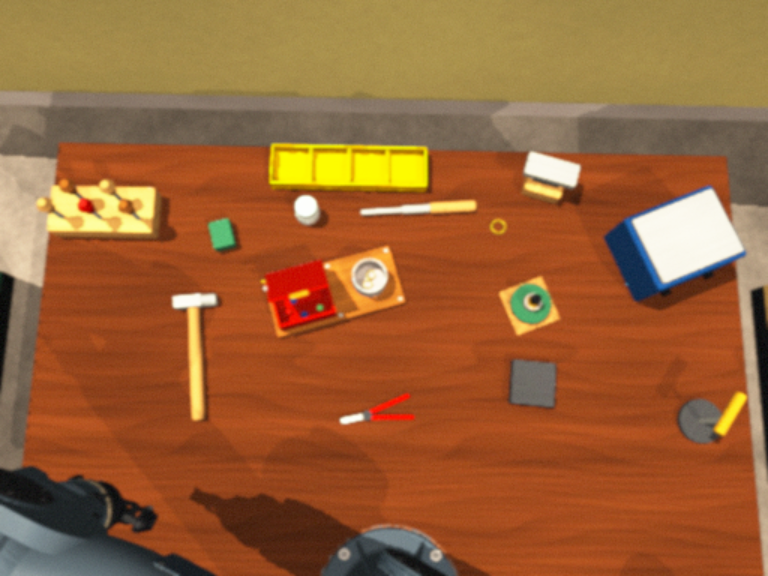

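Scene view (1.5x): pot (415,315), open red lid (480,250), nested lids (220,408). Top view: pot mouth (371,277), lids (531,303), kit board corners (389,249), (405,299), (275,334).

```bash
cat > h.py <<'E'
import cv2,numpy as np
from station import r
def cast(d,u,v,z):
    R=np.array(d["R"]);t=np.array(d["t"]);c=-R.T@t
    w=R.T@np.array([(u-d["cx"])/d["fx"],(v-d["cy"])/d["fy"],1]);return c+w*(z-c[2])/w[2]
def proj(d,X):
    p=np.array(d["R"])@np.array(X)+np.array(d["t"]);return np.array([d["fx"]*p[0]/p[2]+d["cx"],d["fy"]*p[1]/p[2]+d["cy"]])
def tri(d1,p1,d2,p2):
    A=[];b=[]
    for d,p in((d1,p1),(d2,p2)):
        R=np.array(d["R"]);t=np.array(d["t"])
        for i,(c,f) in enumerate(((d["cx"],d["fx"]),(d["cy"],d["fy"]))):
            k=(p[i]-c)/f;A.append(R[i]-k*R[2]);b.append(k*t[2]-t[i])
    return np.linalg.lstsq(np.array(A),np.array(b),rcond=None)[0]
def blob(mask,roi):
    x0,y0,x1,y1=roi;m=np.zeros_like(mask);m[y0:y1,x0:x1]=mask[y0:y1,x0:x1]
    c,_=cv2.findContours(m,cv2.RETR_EXTERNAL,cv2.CHAIN_APPROX_NONE)
    return max(c,key=cv2.contourArea)
E
python3 - <<'E'
from h import *
D={n:r.get_image(n) for n in("scene","top")}
roi={"scene":dict(lid=(115,240,180,305),pot=(255,188,300,232)),"top":dict(lid=(330,182,376,225),pot=(230,168,264,202))}
P={}
for n,d in D.items():
    h=cv2.cvtColor(d["color"],cv2.COLOR_BGR2HSV)
    g=cv2.inRange(h,(60,80,40),(95,255,255))
    c=cv2.convexHull(blob(g,roi[n]["lid"]));e=cv2.fitEllipse(c);print(n,"green",np.round(e,1).tolist() if 0 else e,cast(d,*e[0],.019).round(4))
    k=cv2.inRange(h,(0,0,0),(180,255,45));c=blob(k,roi[n]["lid"]);(u,v),rad=cv2.minEnclosingCircle(c);print("knob",u,v,rad,cv2.contourArea(c),cast(d,u,v,.061).round(4));P[n,'k']=(u,v)
    s=cv2.inRange(h,(0,0,60),(180,75,255));c=cv2.convexHull(blob(s,roi[n]["pot"]));e=cv2.fitEllipse(c);print("pot",e,cast(d,*e[0],.070).round(4),cast(d,*e[0],.06).round(4))
print("tri knob",tri(D["scene"],P["scene",'k'],D["top"],P["top",'k']).round(4))
d=D["top"]
for p in((389,249),(405,299),(275,334)):print("corner",cast(d,p[0]/1.5,p[1]/1.5,.015).round(4))
im=d["color"][160:240,165:385];i2=D["scene"]["color"][120:310,110:360]
a=cv2.resize(im,None,fx=3.5,fy=3.5,interpolation=cv2.INTER_CUBIC);cv2.imwrite("pics/c1.png",a)
cv2.imwrite("pics/c2.png",cv2.resize(i2,None,fx=3,fy=3,interpolation=cv2.INTER_CUBIC))
E
```

```text
scene green ((146.65296936035156, 272.8589782714844), (31.32263946533203, 35.613914489746094), 51.204689025878906) [ 0.6026 -0.2926  0.019 ]
knob 142.1896514892578 266.25860595703125 3.926077365875244 28.5 [ 0.6017 -0.2914  0.061 ]
pot ((276.7138366699219, 209.53758239746094), (29.573598861694336, 34.85557174682617), 8.060867309570312) [0.6523 0.0427 0.07  ] [0.6482 0.0461 0.06  ]
top green ((353.426513671875, 202.1423797607422), (23.996315002441406, 25.15610694885254), 127.63141632080078) [ 0.5981 -0.2905  0.019 ]
knob 356.70001220703125 199.3000030517578 1.8385711908340454 5.5 [ 0.5993 -0.2908  0.061 ]
pot ((246.03111267089844, 184.08876037597656), (23.463668823242188, 24.06610107421875), 8.749382019042969) [0.6383 0.0515 0.07  ] [0.6406 0.0515 0.06  ]
tri knob [ 0.6    -0.2917  0.0575]
corner [0.7114 0.0097 0.015 ]
corner [ 0.6026 -0.0257  0.015 ]
corner [0.5226 0.2458 0.015 ]
```

View pics/c1.png

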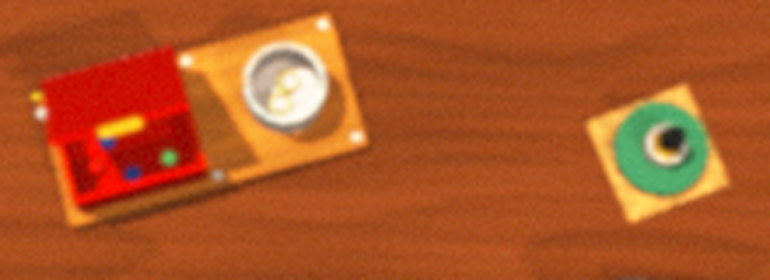

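View pics/c2.png

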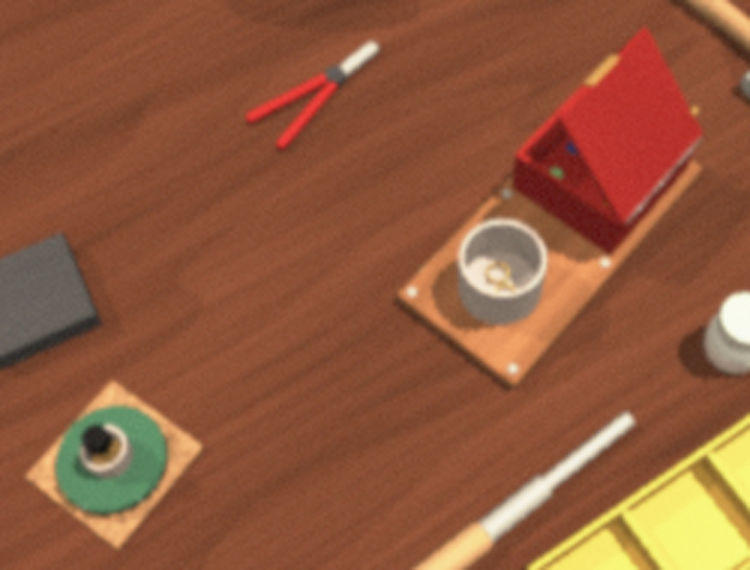

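Crops show: c1 rim of pot centred about (287,85), board corners (331,12), (368,145), (75,225), knob (674,138); c2 pot rim ellipse x 458–547, centre about (502,264), knob (97,438).

```bash
python3 - <<'E'
from h import *
T=r.get_image("top");S=r.get_image("scene")
t=lambda x,y:((x+.5)/3.5-.5+165,(y+.5)/3.5-.5+160)
s=lambda x,y:((x+.5)/3-.5+110,(y+.5)/3-.5+120)
C=[cast(T,*t(*p),.015)[:2] for p in((331,12),(368,145),(75,225))];print(np.round(C,4))
C2=[cast(S,*s(*p),.015)[:2] for p in((514,384),(400,296))];print("scene corners",np.round(C2,4))
e=C[0]-C[1];print(np.linalg.norm(e),np.linalg.norm(C[2]-C[1]),"yaw",np.arctan2(e[1],e[0]),np.arctan2(-(C[2]-C[1])[0],(C[2]-C[1])[1]))
y=np.arctan2(-(C[2]-C[1])[0],(C[2]-C[1])[1]);ky=np.array([-np.sin(y),np.cos(y)])
print("pot board",(C[0]+C[1])/2+.062*ky,(C2[0]+C2[1])/2+.062*ky)
print("pot top",cast(T,*t(287,85.5),.07),"scene",cast(S,*s(502.5,264),.07),"tri",tri(T,t(287,85.5),S,s(502.5,264)))
print("knob tri",tri(T,t(674,138),S,s(97,438)),cast(T,*t(674,138),.063),cast(S,*s(97,438),.063))
# bright rim ellipse
h=cv2.cvtColor(T["color"],cv2.COLOR_BGR2HSV);m=cv2.inRange(h,(0,0,60),(180,90,255))
print(cv2.boundingRect(blob(m,(228,165,266,203))))
# red lid upper rim hinge in scene: red mask corners
for n,d,roi in(("top",T,(160,160,235,225)),("scene",S,(270,120,350,210))):
    h=cv2.cvtColor(d["color"],cv2.COLOR_BGR2HSV);m=cv2.inRange(h,(0,170,60),(6,255,255))|cv2.inRange(h,(172,170,60),(180,255,255))
    c=blob(m,roi);print(n,cv2.approxPolyDP(cv2.convexHull(c),2,True)[:,0].tolist())
E
```

```text
[[ 0.7211  0.0102]
 [ 0.597  -0.0251]
 [ 0.5188  0.237 ]]
scene corners [[ 0.7224  0.01  ]
 [ 0.6033 -0.0257]]
0.12904896196359927 0.27350665408498953 yaw 0.27677763011342527 0.2899755015884062
pot board [0.64134326 0.05195618] [0.64512863 0.05152419]
pot top [0.63844177 0.04960944 0.07      ] scene [0.64868482 0.04657819 0.07      ] tri [0.6422104  0.05050716 0.05558049]
knob tri [ 0.60012578 -0.29171262  0.06141595] [ 0.59968798 -0.29191367  0.063     ] [ 0.60108964 -0.291049    0.063     ]
(235, 172, 23, 25)
top [[214, 173], [223, 210], [187, 218], [178, 201], [177, 182]]
scene [[325, 129], [344, 164], [334, 180], [312, 203], [281, 181], [281, 171]]
```

>>> jog_arm(increments=[[[-0.045, -0.008, 0, 0, -1], [-0.045, -0.008, 0, 0, -1], [-0.045, -0.008, 0, 0, -1], [-0.045, -0.008, 0, 0, -1], [-0.045, -0.008, 0, 0, -1]]])

```text
time_s: 0.92
tool_pos: [0.3989, 0.3214, 0.2313]
orientation: [0.678, 3.068, 0.0]
wrist_force: [-0.4, -0.0, 0.8]
opening: 0.002
finger_force: 0.0
```

>>> jog_arm(increments=[[[-0.045, -0.008, 0, 0, -1], [-0.045, -0.008, 0, 0, -1], [-0.045, -0.008, 0, 0, -1], [-0.045, -0.008, 0, 0, -1], [-0.045, -0.008, 0, 0, -1]]])

```text
time_s: 1.55
tool_pos: [0.5862, 0.1903, 0.2312]
orientation: [-0.678, -3.068, -0.0]
wrist_force: [0.3, -0.4, 0.4]
opening: -0.001
finger_force: 0.0
```

```bash
cat >> h.py <<'E'
from scipy.spatial.transform import Rotation as Ro
def to(target):
    s=r.sense();R=Ro.from_rotvec(s["orientation"]).as_matrix()
    print("t",round(float(s["time_s"]),2),"tcp",np.round(s["tool_pos"],4),"tool-shift",np.round(R.T@(np.array(target)-s["tool_pos"]),4),"xax",R[:,0].round(3),"zax",R[:,2].round(3),"F",np.round(s["wrist_force"],2),"op",round(float(s["opening"]),3),"ff",round(float(s["finger_force"]),2),"q6",round(float(s["qpos"][5]),2))
E
python3 - <<'E'
from h import *
to([.591,.1885,.17])
d=r.get_image("scene");cv2.imwrite("pics/s2.png",cv2.resize(d["color"][60:260,200:440],None,fx=3,fy=3,interpolation=cv2.INTER_CUBIC))
E
```

```text
t 1.55 tcp [0.5862 0.1903 0.2312] tool-shift [-0.0052  0.0004  0.0612] xax [-0.907  0.421  0.   ] zax [-0.  0. -1.] F [ 0.33 -0.44  0.42] op -0.001 ff 0.0 q6 0.75
```

View pics/s2.png

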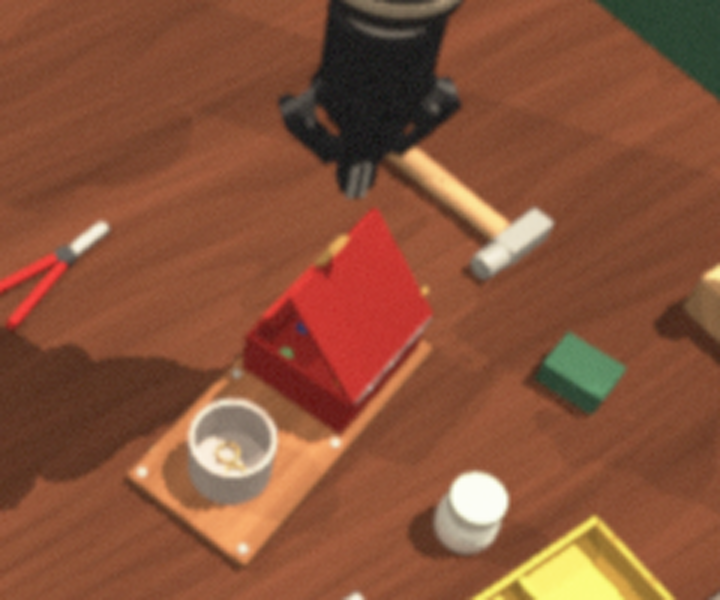

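Crop: shut fingertips at (355,190), open lid hinge edge from (352,400) to (432,320), free edge (297,297)–(375,210); the tip is clear above it.

```bash
python3 - <<'E'
from h import *
d=r.get_image("scene");s=lambda x,y:((x+.5)/3-.5+200,(y+.5)/3-.5+60)
for p,z in(((352,400),.0705),((432,320),.0705),((297,297),.16),((375,210),.16),((232,436),.07)):print(p,cast(d,*s(*p),z).round(4))
print("tip",proj(d,r.sense()["tool_pos"])*3-[600,180])
E
```

```text
(352, 400) [0.6691 0.1532 0.0705]
(432, 320) [0.6431 0.261  0.0705]
(297, 297) [0.6066 0.1323 0.16  ]
(375, 210) [0.5707 0.2382 0.16  ]
(232, 436) [0.6424 0.0504 0.07  ]
tip [350.1202968  190.51445171]
```

>>> jog_arm(increments=[[[-0.005, 0, 0.025, 0, -1], [0, 0, 0.025, 0, -1], [0, 0, 0.015, 0, -1], [0, 0, 0.01, 0, -1], [0, 0, 0.01, 0, -1]]])

```text
time_s: 2.28
tool_pos: [0.5898, 0.1896, 0.1468]
orientation: [0.677, 3.067, 0.001]
wrist_force: [0.6, 0.1, 3.5]
opening: 0.0
finger_force: 1.3
```

>>> jog_arm(increments=[[[0, 0, 0.01, 0, -1], [0, 0, 0.01, 0, -1], [0, 0, 0.01, 0, -1], [0, 0, 0.01, 0, -1], [0, 0, 0.01, 0, -1]]])

```text
time_s: 2.9
tool_pos: [0.5897, 0.1893, 0.0963]
orientation: [0.677, 3.067, 0.0]
wrist_force: [-2.2, -1.1, 7.2]
opening: 0.002
finger_force: 3.1
```

>>> jog_arm(increments=[[[0, 0, 0.007, 0, -1], [0, 0, 0.007, 0, -1], [0, 0, 0.004, 0, -1], [0, 0, 0, 0, -1]]])

```text
time_s: 3.4
tool_pos: [0.5894, 0.1892, 0.0779]
orientation: [-0.677, -3.067, 0.001]
wrist_force: [-0.4, 0.1, 0.6]
opening: 0.001
finger_force: 0.0
```

>>> jog_arm(increments=[[[0, 0, 0.003, 0, -1], [0, 0, 0, 0, -1], [0, 0, -0.015, 0, -1], [0, 0, -0.03, 0, -1], [0, 0, 0, 0, -1]]])

```text
time_s: 4.03
tool_pos: [0.5911, 0.1898, 0.1233]
orientation: [0.677, 3.064, 0.004]
wrist_force: [0.2, -0.1, -0.2]
opening: -0.001
finger_force: 0.0
```

```bash
python3 - <<'E'
from h import *
to([.600,-.2915,.20])
d=r.get_image("scene");cv2.imwrite("pics/s3.png",cv2.resize(d["color"][60:260,200:440],None,fx=3,fy=3))
E
```

```text
t 4.03 tcp [0.5911 0.1898 0.1233] tool-shift [-0.211  -0.4325 -0.0773] xax [-0.907  0.421 -0.003] zax [ 0.004  0.001 -1.   ] F [ 0.25 -0.12 -0.19] op -0.001 ff 0.0 q6 0.75
```

View pics/s3.png

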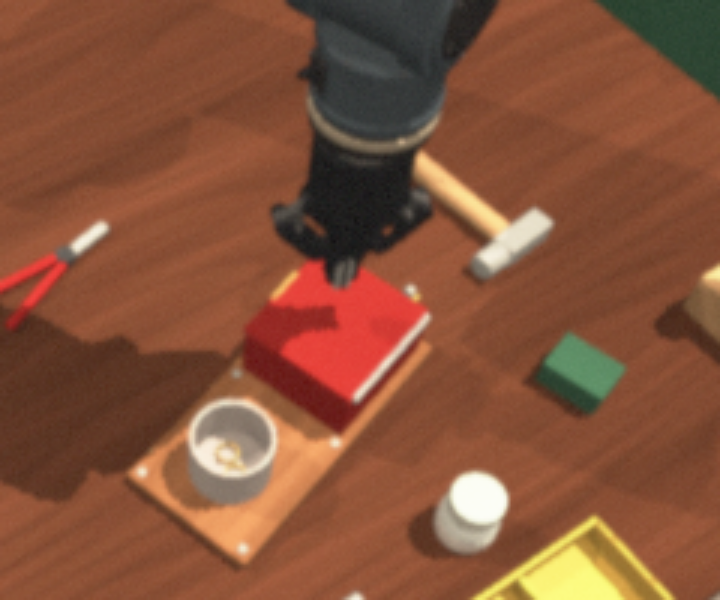

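Lid lies shut on the box (crop 340,320). Next: over to the knob, opening on the way.

>>> jog_arm(increments=[[[-0.001, 0, -0.055, 0, -1], [-0.021, -0.043, -0.02, 0, -1], [-0.021, -0.043, 0, 0, 1], [-0.021, -0.043, 0, 0, 1], [-0.021, -0.043, 0, 0, 1]]])

```text
time_s: 4.7
tool_pos: [0.5938, -0.004, 0.1948]
orientation: [-0.677, -3.067, 0.0]
wrist_force: [0.8, 0.7, -0.0]
opening: 0.637
finger_force: 0.0
```

>>> jog_arm(increments=[[[-0.021, -0.043, 0, 0, 1], [-0.021, -0.043, 0, 0, 1], [-0.021, -0.043, 0, 0, 1], [-0.021, -0.043, 0, 0, 1], [-0.021, -0.043, 0, 0, 1]]])

```text
time_s: 5.32
tool_pos: [0.5985, -0.2433, 0.1947]
orientation: [-0.677, -3.067, -0.0]
wrist_force: [0.8, 0.6, -0.0]
opening: 0.998
finger_force: 0.0
```

>>> jog_arm(increments=[[[-0.021, -0.045, 0, 0, 1], [0, 0, 0, 0, 1]]])

```text
time_s: 5.58
tool_pos: [0.5981, -0.2946, 0.1939]
orientation: [-0.683, -3.065, 0.0]
wrist_force: [0.3, 0.3, 0.0]
opening: 1.001
finger_force: 0.0
```

```bash
python3 - <<'E'
from h import *
to([.600,-.2915,.10])
d=r.get_image("scene");cv2.imwrite("pics/s4.png",cv2.resize(d["color"][180:310,70:240],None,fx=4,fy=4,interpolation=cv2.INTER_CUBIC))
E
```

```text
t 5.58 tcp [ 0.5981 -0.2946  0.1939] tool-shift [-0.0006  0.0037  0.0939] xax [-0.905  0.425  0.001] zax [-0.001  0.    -1.   ] F [0.33 0.31 0.03] op 1.001 ff 0.0 q6 -0.02
```

View pics/s4.png

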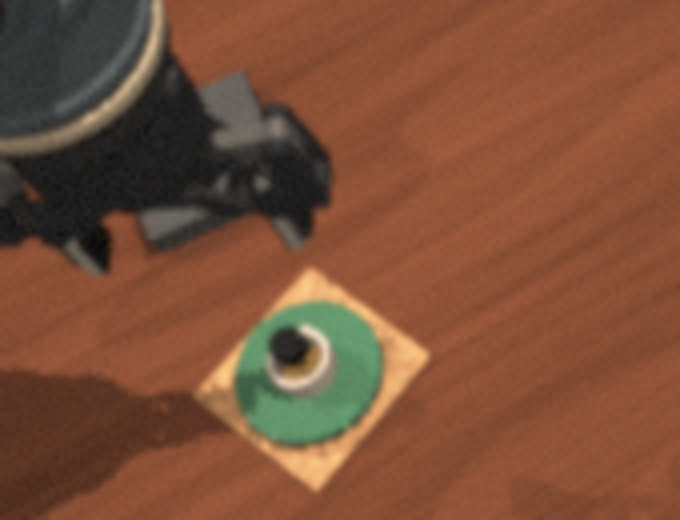

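Crop: open fingers above and behind; knob at (291,346) in the collar, undisturbed.

>>> jog_arm(increments=[[[-0.001, 0.004, 0.04, 0, 1], [0, 0, 0.04, 0, 1], [0, 0, 0.03, 0, 1], [0, 0, 0.02, 0, 1], [0, 0, 0.015, 0, 1]]])

```text
time_s: 6.25
tool_pos: [0.6013, -0.287, 0.0492]
orientation: [-0.676, -3.067, -0.001]
wrist_force: [0.4, 0.1, -0.2]
opening: 1.001
finger_force: 0.0
```

>>> jog_arm(increments=[[[0, 0, 0, 0, 1]]])

```text
time_s: 6.38
tool_pos: [0.6011, -0.2873, 0.0495]
orientation: [-0.676, -3.066, -0.001]
wrist_force: [-0.1, -0.2, 0.5]
opening: 1.002
finger_force: 0.0
```

```bash
python3 - <<'E'
from h import *
to([.600,-.2915,.046])
d=r.get_image("scene");cv2.imwrite("pics/s5.png",cv2.resize(d["color"][210:310,90:230],None,fx=5,fy=5,interpolation=cv2.INTER_CUBIC))
E
```

```text
t 6.38 tcp [ 0.6011 -0.2873  0.0495] tool-shift [-0.0008 -0.0042  0.0034] xax [-0.907  0.421  0.002] zax [-0.002  0.001 -1.   ] F [-0.1  -0.22  0.54] op 1.002 ff 0.0 q6 -0.01
```

View pics/s5.png

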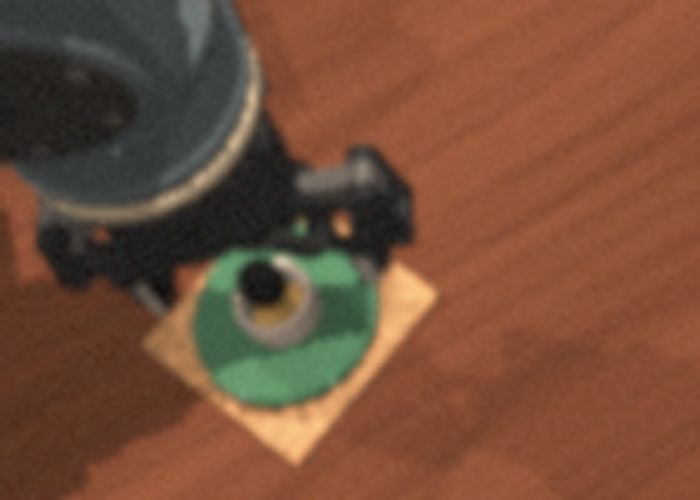

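Crop: fingers straddle the knob (263,283), with tips behind the pad corners, slightly to one side; I'll shift 4 mm and close.

>>> jog_arm(increments=[[[-0.001, -0.004, 0.0035, 0, 1], [0, 0, 0, 0, 1], [0, 0, 0, 0, 0.2], [0, 0, 0, 0, -0.3], [0, 0, 0, 0, -0.4]]], grip_force=40)

```text
time_s: 7.05
tool_pos: [0.6008, -0.2923, 0.0469]
orientation: [0.678, 3.068, 0.0]
wrist_force: [0.3, -0.1, 0.0]
opening: 0.375
finger_force: 0.0
```

>>> jog_arm(increments=[[[0, 0, 0, 0, -0.5], [0, 0, 0, 0, -0.6], [0, 0, 0, 0, -0.8], [0, 0, 0, 0, -1], [0, 0, 0, 0, -1]]])

```text
time_s: 7.68
tool_pos: [0.6008, -0.2924, 0.0469]
orientation: [0.678, 3.067, -0.0]
wrist_force: [-1.5, -1.3, 4.2]
opening: 0.215
finger_force: 39.0
```

>>> jog_arm(increments=[[[0, 0, -0.005, 0, -1], [0, 0, -0.012, 0, -1], [0, 0, -0.02, 0, -1], [0, 0, -0.025, 0, -1], [0, 0, -0.025, 0, -1]]])

```text
time_s: 8.3
tool_pos: [0.6008, -0.2922, 0.1354]
orientation: [0.678, 3.067, -0.0]
wrist_force: [-0.0, 0.6, -2.9]
opening: 0.212
finger_force: 39.1
```

>>> jog_arm(increments=[[[0, 0, -0.025, 0, -1], [0, 0, -0.02, 0, -1], [0, 0, -0.01, 0, -1], [0, 0, 0, 0, -1], [0, 0, 0, 0, -1]]])

```text
time_s: 8.93
tool_pos: [0.6005, -0.2921, 0.1879]
orientation: [-0.677, -3.066, -0.001]
wrist_force: [0.4, 0.2, -2.4]
opening: 0.221
finger_force: 39.1
```

```bash
python3 - <<'E'
from h import *
to([.641,.051,.19])
d=r.get_image("scene");cv2.imwrite("pics/s6.png",cv2.resize(d["color"][150:300,70:270],None,fx=4,fy=4,interpolation=cv2.INTER_CUBIC))
E
```

```text
t 8.93 tcp [ 0.6005 -0.2921  0.1879] tool-shift [ 0.1078  0.3282 -0.0019] xax [-0.907  0.421  0.001] zax [-0.001  0.001 -1.   ] F [ 0.41  0.16 -2.38] op 0.221 ff 39.09 q6 -0.02
```

View pics/s6.png

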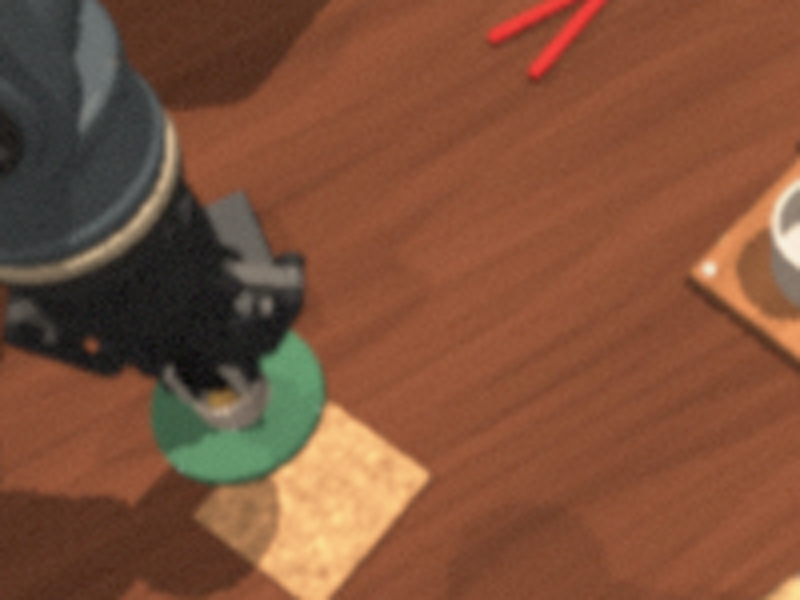

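Crop: both lids hang level from the gripper, green plate (238,405), clear of the pad. Carry to the pot.

>>> jog_arm(increments=[[[0.004, 0.012, 0, 0, -1], [0.007, 0.021, 0, 0, -1], [0.01, 0.03, 0, 0, -1], [0.01, 0.03, 0, 0, -1], [0.01, 0.03, 0, 0, -1]]])

```text
time_s: 9.6
tool_pos: [0.6154, -0.1608, 0.1888]
orientation: [-0.676, -3.068, -0.0]
wrist_force: [0.1, -0.2, -1.3]
opening: 0.214
finger_force: 39.1
```

>>> jog_arm(increments=[[[0.01, 0.03, 0, 0, -1], [0.01, 0.03, 0, 0, -1], [0.01, 0.03, 0, 0, -1], [0.01, 0.03, 0, 0, -1], [0.01, 0.03, 0, 0, -1]]])

```text
time_s: 10.22
tool_pos: [0.6328, -0.0037, 0.1888]
orientation: [-0.676, -3.068, -0.0]
wrist_force: [0.7, -1.6, -1.7]
opening: 0.212
finger_force: 39.1
```

>>> jog_arm(increments=[[[0.008, 0.025, 0, 0, -1], [0.005, 0.018, 0, 0, -1], [0.003, 0.01, 0, 0, -1], [0, 0, 0, 0, -1], [0, 0, 0, 0, -1]]])

```text
time_s: 10.85
tool_pos: [0.641, 0.0478, 0.1888]
orientation: [-0.679, -3.067, 0.0]
wrist_force: [0.0, -0.1, -2.2]
opening: 0.217
finger_force: 39.2
```

```bash
python3 - <<'E'
from h import *
to([.641,.051,.14])
z=r.sense()["tool_pos"][2]-.041
for n,roi in(("scene",(230,140,320,240)),("top",(215,150,285,215))):
    d=r.get_image(n);h=cv2.cvtColor(d["color"],cv2.COLOR_BGR2HSV);g=cv2.inRange(h,(60,80,40),(95,255,255))
    c=cv2.convexHull(blob(g,roi));e=cv2.fitEllipse(c);print(n,e,cv2.boundingRect(c),cast(d,*e[0],z+.013).round(4))
E
```

```text
t 10.85 tcp [0.641  0.0478 0.1888] tool-shift [0.0013 0.003  0.0488] xax [-0.907  0.422  0.   ] zax [-0. -0. -1.] F [ 0.   -0.11 -2.25] op 0.217 ff 39.18 q6 0.51
scene ((276.97198486328125, 186.35305786132812), (32.21297836303711, 35.98944091796875), 103.72777557373047) (260, 173, 36, 30) [0.6418 0.0461 0.1608]Traceback (most recent call last):
  File "<stdin>", line 6, in <module>
  File "h.py", line 18, in blob
    return max(c,key=cv2.contourArea)
ValueError: max() iterable argument is empty
```

>>> jog_arm(increments=[[[0.001, 0.003, 0.015, 0, -1], [0, 0, 0.02, 0, -1], [0, 0, 0.02, 0, -1], [0, 0, 0.01, 0, -1], [0, 0, 0, 0, -1]]])

```text
time_s: 11.58
tool_pos: [0.6409, 0.0515, 0.123]
orientation: [-0.678, -3.066, 0.001]
wrist_force: [0.3, -0.6, -2.0]
opening: 0.218
finger_force: 39.2
```

```bash
python3 - <<'E'
from h import *
to([.641,.051,.102])
d=r.get_image("scene");cv2.imwrite("pics/s7.png",cv2.resize(d["color"][150:250,220:350],None,fx=6,fy=6,interpolation=cv2.INTER_CUBIC))
E
```

```text
t 11.57 tcp [0.6409 0.0515 0.123 ] tool-shift [-0.0003 -0.0004  0.021 ] xax [-0.907  0.421  0.001] zax [-0.001 -0.    -1.   ] F [ 0.28 -0.58 -2.04] op 0.218 ff 39.19 q6 0.52
```

View pics/s7.png

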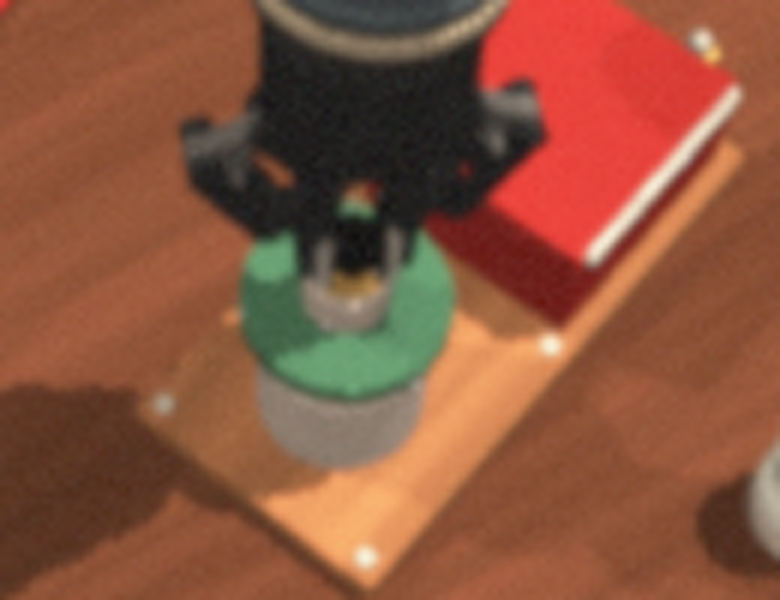

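Crop: green plate spans columns 243–455 (centre 349), pot body 258–423 (centre 340): about 1–2 mm too far along tool +y after perspective; shift 1.5 mm and lower.

>>> jog_arm(increments=[[[0, -0.0015, 0.004, 0, -1], [0, 0, 0.004, 0, -1], [0, 0, 0.003, 0, -1], [0, 0, 0.002, 0, -1], [0, 0, 0, 0, -1]]])

```text
time_s: 12.25
tool_pos: [0.6407, 0.0502, 0.1107]
orientation: [-0.678, -3.067, 0.0]
wrist_force: [0.6, -0.3, -2.7]
opening: 0.212
finger_force: 39.2
```

>>> jog_arm(increments=[[[0, 0, 0.002, 0, -1], [0, 0, 0.002, 0, -1], [0, 0, 0.001, 0, -1], [0, 0, 0, 0, -1]]])

```text
time_s: 12.75
tool_pos: [0.6407, 0.0502, 0.1057]
orientation: [-0.678, -3.067, 0.0]
wrist_force: [1.0, -0.9, -1.9]
opening: 0.214
finger_force: 39.2
```

>>> jog_arm(increments=[[[0, 0, 0.001, 0, -1], [0, 0, 0.001, 0, -1], [0, 0, 0.001, 0, -1], [0, 0, 0, 0, -1]]])

```text
time_s: 13.25
tool_pos: [0.6408, 0.0501, 0.1029]
orientation: [0.678, 3.067, -0.0]
wrist_force: [-1.4, -0.7, 1.0]
opening: 0.214
finger_force: 39.4
```

>>> jog_arm(increments=[[[0, 0, 0.0005, 0, -1], [0, 0, 0, 0, -1], [0, 0, 0, 0, -1]]])

```text
time_s: 13.62
tool_pos: [0.6408, 0.0502, 0.1029]
orientation: [0.678, 3.067, -0.0]
wrist_force: [-3.2, -1.7, 7.6]
opening: 0.216
finger_force: 40.2
```

>>> jog_arm(increments=[[[0, 0, -0.0005, 0, -1], [0, 0, 0, 0, -0.3], [0, 0, 0, 0, 0.2], [0, 0, 0, 0, 1], [0, 0, 0, 0, 1]]])

```text
time_s: 14.25
tool_pos: [0.6408, 0.0503, 0.1028]
orientation: [-0.678, -3.068, -0.0]
wrist_force: [1.3, -0.2, -0.4]
opening: 0.965
finger_force: 0.0
```

>>> jog_arm(increments=[[[0, 0, 0, 0, 1], [0, 0, 0, 0, 1], [0, 0, 0, 0, 1]]])

```text
time_s: 14.62
tool_pos: [0.6408, 0.0502, 0.1028]
orientation: [0.678, 3.068, -0.0]
wrist_force: [0.6, -0.3, -0.6]
opening: 1.001
finger_force: 0.0
```

```bash
python3 - <<'E'
from h import *
to([.6408,.0502,.080])
for n,roi in(("scene",(245,160,310,235)),):
    d=r.get_image(n);h=cv2.cvtColor(d["color"],cv2.COLOR_BGR2HSV);g=cv2.inRange(h,(60,80,40),(95,255,255))
    c=cv2.convexHull(blob(g,roi));e=cv2.fitEllipse(c);print(n,e,cv2.boundingRect(c),cast(d,*e[0],.075).round(4), proj(d,[.6408,.0502,.077]),"expected width",2*.0435*d["fx"]/(d["R"]@np.array([.64,.05,.077])+d["t"])[2])
E
```

```text
t 14.62 tcp [0.6408 0.0502 0.1028] tool-shift [-0.     -0.      0.0228] xax [-0.907  0.421 -0.   ] zax [ 0. -0. -1.] F [ 0.58 -0.28 -0.64] op 1.001 ff 0.0 q6 0.51
scene ((276.2167663574219, 204.254150390625), (29.6771183013916, 32.6386604309082), 100.93240356445312) (261, 190, 32, 30) [0.6417 0.0483 0.075 ] [276.67352955 203.19970584] expected width 35.68958046100496
```

>>> jog_arm(increments=[[[0, 0, 0.01, 0, 1], [0, 0, 0.008, 0, 1], [0, 0, 0.0045, 0, 1], [0, 0, 0, 0, 0.4], [0, 0, 0, 0, 0.1]]])

```text
time_s: 15.3
tool_pos: [0.6409, 0.0503, 0.0805]
orientation: [0.678, 3.067, 0.0]
wrist_force: [0.9, -0.8, 0.8]
opening: 0.603
finger_force: 0.0
```

>>> jog_arm(increments=[[[0, 0, 0, 0, 0], [0, 0, 0, 0, -0.1], [0, 0, 0, 0, -0.2], [0, 0, 0, 0, -0.4], [0, 0, 0, 0, -0.8]]])

```text
time_s: 15.92
tool_pos: [0.641, 0.0503, 0.0807]
orientation: [0.677, 3.067, 0.0]
wrist_force: [-1.8, 0.4, 5.7]
opening: 0.397
finger_force: 39.6
```

>>> jog_arm(increments=[[[0, 0, 0, 0, -0.8], [0, 0, 0, 0, -0.8]]])

```text
time_s: 16.18
tool_pos: [0.641, 0.0503, 0.0807]
orientation: [0.677, 3.067, 0.0]
wrist_force: [-0.8, -0.1, 6.4]
opening: 0.395
finger_force: 39.6
```

>>> jog_arm(increments=[[[0, 0, -0.002, 0, -0.8], [0, 0, -0.003, 0, -0.8], [0, 0, -0.005, 0, -0.8], [0, 0, 0, 0, -0.8]]])

```text
time_s: 16.68
tool_pos: [0.6411, 0.0503, 0.0908]
orientation: [0.678, 3.067, 0.0]
wrist_force: [0.7, 0.3, -1.0]
opening: 0.396
finger_force: 39.9
```

```bash
python3 - <<'E'
from h import *
to([.641,.0503,.205])
E
```

```text
t 16.68 tcp [0.6411 0.0503 0.0908] tool-shift [ 0.      0.     -0.1142] xax [-0.907  0.421 -0.001] zax [ 0.001  0.    -1.   ] F [ 0.7   0.35 -1.04] op 0.396 ff 39.91 q6 0.51
```

Only the outer lid's weight (about 1 N) is carried. Lift on.

>>> jog_arm(increments=[[[0, 0, -0.006, 0, -0.8], [0, 0, -0.01, 0, -0.8], [0, 0, -0.01, 0, -0.8], [0, 0, -0.01, 0, -0.8], [0, 0, -0.012, 0, -0.8]]])

```text
time_s: 17.3
tool_pos: [0.6408, 0.0502, 0.1391]
orientation: [0.678, 3.068, 0.0]
wrist_force: [1.2, -0.4, -1.2]
opening: 0.395
finger_force: 39.9
```

>>> jog_arm(increments=[[[0, 0, -0.015, 0, -0.8], [0, 0, -0.02, 0, -0.8], [0, 0, -0.02, 0, -0.8], [0, 0, -0.012, 0, -0.8], [0, 0, -0.005, 0, -0.8]]])

```text
time_s: 17.92
tool_pos: [0.641, 0.0503, 0.2111]
orientation: [0.677, 3.067, 0.0]
wrist_force: [-0.1, 0.4, -0.4]
opening: 0.4
finger_force: 39.9
```

>>> jog_arm(increments=[[[0, 0, 0, 0, -0.8], [0, 0, 0, 0, -0.8], [0, 0, 0, 0, -0.8], [0, 0, 0, 0, -0.8]]])

```text
time_s: 18.42
tool_pos: [0.6407, 0.0502, 0.21]
orientation: [-0.678, -3.067, 0.0]
wrist_force: [0.2, 0.1, -0.8]
opening: 0.396
finger_force: 39.9
```

```bash
python3 - <<'E'
from h import *
to([.641,.0503,.205])
d=r.get_image("scene");h=cv2.cvtColor(d["color"],cv2.COLOR_BGR2HSV)
g=cv2.inRange(h,(60,80,40),(95,255,255));c=cv2.convexHull(blob(g,(235,110,325,235)));print("green",cv2.fitEllipse(c),cv2.boundingRect(c),"proj underside",proj(d,[.641,.0503,.201]))
k=cv2.inRange(h,(10,90,60),(30,255,255))
print("expected knob",proj(d,[.641,.0503,.117]),"flange",proj(d,[.641,.0503,.074]))
for v in range(172,226,4):print(v,[tuple(int(x) for x in h[v,u]) for u in range(262,294,5)])
E
```

```text
t 18.43 tcp [0.6407 0.0502 0.21  ] tool-shift [-0.0003  0.0002  0.005 ] xax [-0.907  0.421  0.   ] zax [-0. -0. -1.] F [ 0.22  0.07 -0.81] op 0.396 ff 39.91 q6 0.51
green ((278.922119140625, 175.82125854492188), (32.21584701538086, 36.86924743652344), 97.95121765136719) (261, 167, 37, 26) proj underside [279.15279197 175.40929381]
expected knob [277.46413029 195.00080503] flange [276.70282781 203.83328243]
172 [(66, 91, 95), (0, 0, 34), (17, 48, 95), (9, 144, 152), (3, 166, 134), (13, 52, 123), (44, 37, 90)]
176 [(65, 88, 98), (66, 79, 84), (14, 47, 92), (14, 51, 136), (13, 50, 138), (34, 39, 91), (64, 81, 136)]
180 [(65, 81, 98), (63, 81, 98), (64, 83, 89), (21, 46, 111), (43, 51, 131), (66, 90, 122), (66, 87, 141)]
184 [(27, 80, 86), (66, 82, 100), (64, 84, 139), (64, 82, 153), (64, 85, 141), (65, 85, 141), (65, 84, 151)]
188 [(9, 156, 157), (60, 67, 87), (65, 83, 156), (64, 85, 159), (64, 83, 145), (65, 83, 142), (62, 80, 115)]
192 [(9, 158, 152), (12, 152, 196), (22, 132, 187), (65, 88, 87), (50, 81, 101), (18, 106, 103), (12, 152, 143)]
196 [(10, 151, 160), (22, 135, 245), (24, 
[... 178 characters left out ...]
51, 225)]
204 [(14, 153, 206), (17, 149, 202), (17, 151, 201), (17, 152, 161), (24, 126, 252), (25, 124, 252), (15, 147, 226)]
208 [(14, 145, 157), (17, 151, 201), (17, 150, 208), (26, 120, 252), (26, 119, 252), (23, 132, 252), (14, 128, 229)]
212 [(11, 121, 145), (17, 149, 197), (19, 144, 227), (25, 122, 252), (26, 123, 252), (25, 121, 251), (12, 142, 227)]
216 [(11, 121, 152), (15, 55, 140), (20, 134, 225), (24, 130, 249), (22, 123, 240), (15, 53, 179), (12, 151, 225)]
220 [(12, 146, 155), (14, 54, 142), (16, 52, 137), (16, 53, 136), (11, 52, 138), (13, 54, 151), (12, 149, 234)]
224 [(11, 151, 149), (13, 84, 139), (13, 54, 137), (12, 54, 138), (13, 54, 141), (12, 129, 210), (12, 148, 236)]
```

The brass lid and dark knob (277,196) sit where they should on the pot. The green lid is level, centred and still, about 68 mm above the knob.

```bash
python3 -c "
from station import r
print(r.sign_off())"
```

```text
the job is handed in; nothing more can be done
None
```

The job is handed in at about 18.5 s on the robot's clock: the red lid is snapped shut, the inner lid is home in the pot with its knob released, and the outer lid is held level and still about 68 mm above the knob (no verdict was returned).

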